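# Register a specimen carrier in the corner stops

### The arm

A 7-joint arm with a two-finger parallel gripper is mounted at the origin on the work surface. World frame = base frame: x ahead of the robot, y to its left, z up, the work surface at z = 0. Lengths are in m, angles in rad, forces in N, time in s.
With the tool pointing down it reaches from about 0.425 to 0.925 m from the base axis. Payload 6.8 kg.
Tool frame: the origin (TCP) lies between the finger pads; the fingertips stand 11 mm ahead of it and the grasp point (between the pads) lies 8 mm behind it; z points along the fingers, y is the line along which they close (so a half turn about z gives the same grasp; the last joint's range is limited). The gripper opens to 85 mm and grips with 20 to 120 N. Pads are 22 mm wide; open, the fingers measure 114 mm over their backs; the gripper's body (76 mm by 85 mm) begins 54 mm behind the grasp point. The pads swing forward as they close: fully open they stand 13 mm farther back than shut.
Start: joints at [1.215, 0.477, 0.022, 1.555, -0.011, 1.109, -0.083], TCP at [0.166, -0.654, 0.242] pointing down, gripper open.
Joint ranges: [-2.96, 2.96], [-0.34, 2.1], [-1.41, 1.46], [0.24, 2.44], [-1.37, 4.51], [0.17, 1.92], [-2.96, 2.96]. Speed limits (rad/s): [2.39, 2.39, 3.14, 3.14, 3.14, 3.14, 3.14].

### API

Orientations are given as a rotation vector (axis times angle).
In Python, from bench import r gives the robot as it stands.
- The arm moves only by the tool send_rows, never from a script. Its argument "deltas" is a list of rows, each an object of numbers: "dx", "dy", "dz": the shift along the world's x, y, z in mm; "rx", "ry", "rz": the turn, a rotation vector about the world's x, y, z in degrees. A call has 1 to 5 rows; each row is the pose to reach, as a shift and turn from the pose commanded when the call began; what a row does not reach only later rows make up. A row lasts 1/12 s, in which the tool goes at most 41.7 mm and 7.16 degrees, less where a joint would pass 70% of its speed; a pose out of reach is approached as far as the arm can. A call with a gripper value outside its range is refused whole. "jaw" is the finger opening in mm, from 0 to 85.4, set as the call begins (left out, the last holds). The fingers move at their own pace and stop on an object; "newtons" is the grip in N (left out, the last holds). Time passes only in rows, so rows that repeat a pose let the fingers close. It gives the time, the measured TCP pose, the force, the opening and the grip force at its end, in the units of the state.
- r.get_obs(): the state, without advancing time (a new reading comes with each control period).
- r.grab_frame(name): name is "scene" or "top" or "wrist"; returns a dict with "frame" (480x640x3 uint8, blue, green, red), "z_map" (480x640 float32, m along the optical axis (not along the pixel's ray), 0 where there is no reading), "vertical_fov" (degrees; the focal length in pixels is half the picture's height over the tangent of half this angle, whatever the lens; pixels are square), "cx", "cy" (the principal point, pixels), "distortion" ([k1, k2, p1, p2, k3] as OpenCV has them; the pictures are not rectified), "xyz" and "orientation" of the camera in the world. Camera axes: x right, y down, z forward; pixel columns grow to the right and rows downward; lengths in m; the calibration is good to about 2 mm. A picture is of the moment at which its call begins.
- r.hand_in(): hands the job in; it is judged then, once.
The state is a dict: "clock": time; "joints": joint angles; "qvel": joint speeds; "tau": joint torques, N m; "tcp_pos": TCP position; "orientation": TCP orientation; "contact_force": force on the tool from outside, world axes, zero at the start; "moment": the same for the moment, N m; "grip_width": finger opening in m; "gripper_force": force on a finger pad.
Only numpy, scipy, OpenCV 4.12 (cv2) and the standard library are available. Lean on these libraries where they do the work, as an engineer would, in place of code of your own. Each camera call takes 0.05 s, during which the arm holds its last target. There are 200 camera calls.

### The job

Push the flat aluminium specimen carrier across the black plate until it sits snug and square in the corner, one side flat against the fence along the plate's far edge and its left end against the side stop. Then nudge the steel swing keeper round over the carrier as far as it goes. Only push with the fingers: do not lift, tip or carry the carrier, and leave the small items on the bench alone.

Things in the scene. Friction and masses are not known exactly. Their poses are not given: they have to be found in the camera images.
- plate: Black plate fixed to the bench, 220 (x) x 320 (y) x 8 mm. Origin: centre of its underside, on the bench; z up, x towards the fence (away from the robot, within about 20 degrees), y to the left, towards the side stop. The steel fence runs along the far edge: inner face at plate x = +85 mm, from y = -145 to +130 mm, 16 mm thick, top 20 mm above the bench.
- corner (a point): Inside corner where fence and side stop meet, on the plate's top, at plate x = +85, y = +100 mm; axes as the plate's. The steel side stop stands square to the fence: inner face at plate y = +100 mm, from x = 0 to +101 mm, 30 mm thick, top 20 mm above the bench.
- carrier: Loose aluminium slab, 75 (x) x 85 (y) x 30 mm high, 0.3 to 0.56 kg, dark disc and gold-coloured chip on top (2 mm proud). Stands on the plate (underside 8, top 38 mm above the bench), clear of the corner, turned up to 0.4 rad from the plate's axes. Origin: centre of its underside, z up. Home in the corner its axes match the plate's and its origin is at plate x = +47.5, y = +57.5 mm.
- keeper (a joint): Angle of the swing keeper, a steel bar on a vertical pivot, 12 mm wide, 75 mm from pivot to tip, 44 to 62 mm above the bench, so clear over the carrier. About 1 N at the tip turns it; it stays put. 0: bar along plate -x (to the robot); grows counter-clockwise seen from above; end stop 1.57: along plate -y, over the carrier. Other stop -0.35. Starts at -0.3 to 0.3 rad.
- pivot (a point): Pivot axis of the keeper, at the bar's mid-height, on a post upon the side stop: plate x = +45, y = +118 mm, 53 mm above the bench. The hub is 22 mm across, its cap 67 mm above the bench.
- keeper_tip (a point): End of the keeper bar, 75 mm from the pivot axis, at mid-height of the bar (53 mm above the bench).
- mount: Bystander: black round specimen mount, 32 mm across, 22 mm high, on the bench to the right of the plate; origin at the centre of its underside. Leave it alone.
- jar: Bystander: small lidded jar, 38 mm across, 50 mm high, on the bench to the right of the plate; origin at the centre of its underside. Leave it alone.
- dish: Bystander: closed round white dish, 90 mm across, 17 mm high, on the bench to the left of the plate; origin at the centre of its underside. Leave it alone.
There are look-alikes about, which are no part of the job. There is more than one size of the carrier; the job needs the middle-sized.

How it is judged:
By the outcome, as a careful person would: the job done as asked, in the order asked, and still so for the second after the job is handed in, with the robot touching nothing.
It also fails if it takes over 56 s, if anything falls off the work surface, if the arm or the gripper's body presses on something with over 40 N, if the wrist force passes 120 N, or if a joint passes its speed limit or range.

## Working session

There is one attempt and no reset: what is moved stays moved. The work goes in short steps, Python scripts to look and compute and a tool call to move; the robot and the scene stay as the last step left them, time stands still between calls to the robot, and variables do not carry over. Pictures are saved under pics/ and viewed, at most 10 in all, crops included, and the job is handed in when it is done.

Besides the shell and the picture viewer there is one more tool, called in YAML: its name, and indented under it one key for each argument. send_rows: Moves the arm, as the interface text tells. Its arguments: {"type":"object","properties":{"deltas":{"type":"array","items":{"type":"object","properties":{"dx":{"type":"number"},"dy":{"type":"number"},"dz":{"type":"number"},"rx":{"type":"number"},"ry":{"type":"number"},"rz":{"type":"number"}}}},"jaw":{"type":"number"},"newtons":{"type":"number"}},"required":["deltas"]}

```bash
mkdir -p pics; cat > h.py <<'E'
import numpy as np,cv2,pickle
from scipy.spatial.transform import Rotation as R
def cam(f):
    h,w=f['frame'].shape[:2]; F=h/2/np.tan(np.radians(f['vertical_fov'])/2)
    K=np.array([[F,0,f['cx']],[0,F,f['cy']],[0,0,1.]]); o=np.asarray(f['orientation'],float)
    M=R.from_rotvec(o).as_matrix() if o.size==3 else o.reshape(3,3)
    return K,np.array(f['distortion'],float),M,np.array(f['xyz'],float)
def ray(f,px,z):
    K,D,M,t=cam(f); p=cv2.undistortPoints(np.array(px,float).reshape(-1,1,2),K,D).reshape(-1,2)
    d=np.c_[p,np.ones(len(p))]@M.T
    return t+d*((z-t[2])/d[:,2])[:,None]
def cloud(f):
    K,D,M,t=cam(f); h,w=f['z_map'].shape; g=np.stack(np.meshgrid(np.arange(w),np.arange(h)),-1).reshape(-1,1,2).astype(float)
    p=cv2.undistortPoints(g,K,D).reshape(-1,2); z=f['z_map'].reshape(-1,1)
    return ((np.c_[p,np.ones(len(p))]*z)@M.T+t).reshape(h,w,3)
def proj(f,P):
    K,D,M,t=cam(f); return cv2.projectPoints((np.atleast_2d(P)-t)@M,np.zeros(3),np.zeros(3),K,D)[0].reshape(-1,2)
E
python3 - <<'E'
from bench import r
import cv2,pickle
for n in('top','scene'):
    f=r.grab_frame(n); pickle.dump(dict(f),open(n+'.pkl','wb')); cv2.imwrite(f'pics/{n}1.png',f['frame']); print(n,f['xyz'],f['orientation'],f['vertical_fov'],f['distortion'])
o=r.get_obs();print(o)
E
```

```text
top [0.46693412 0.01458417 0.98544079] [-2.16443534  2.10647581 -0.13741781] 45.15714496457883 [0.05073021 0.         0.         0.         0.        ]
scene [ 0.88256225 -0.52291766  0.66216422] [-2.27239259 -0.56922634  0.25137781] 50.25694141800374 [-0.0227182  0.         0.         0.         0.       ]
{'clock': 0.1, 'joints': array([ 1.21491761,  0.47767114,  0.02236223,  1.55638039, -0.01150114,
        1.10929224, -0.08308546]), 'qvel': array([-0.00124405, -0.00165515, -0.00128399, -0.00270809,  0.00040924,
        0.00067395,  0.00147768]), 'tau': array([ 4.83947384e-03, -5.97755241e+01,  1.61350116e+00, -2.81955600e+01,
        1.27372064e-02,  5.00898255e-03,  3.10372229e-05]), 'tcp_pos': array([ 0.16539341, -0.65388021,  0.2414426 ]), 'orientation': array([-3.11593287e+00, -3.88044059e-01,  5.08107604e-04]), 'contact_force': array([ 0.16051089,  0.30572651, -0.65075233]), 'moment': array([0.01606649, 0.04372336, 0.03160889]), 'gripper_force': 0.0, 'grip_width': 0.08587595525934122}
```

View pics/top1.png

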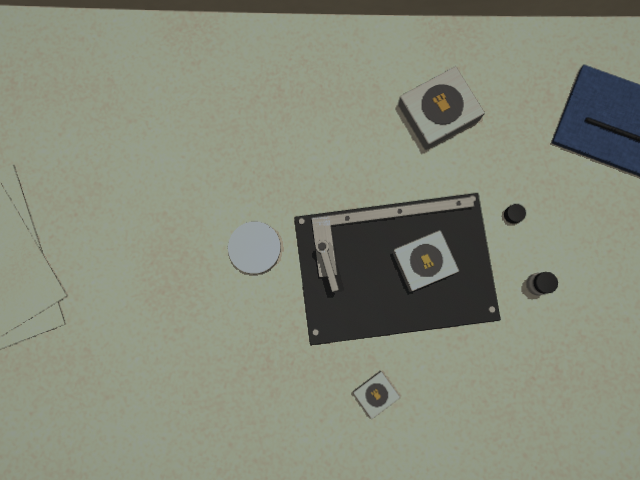

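View pics/scene1.png

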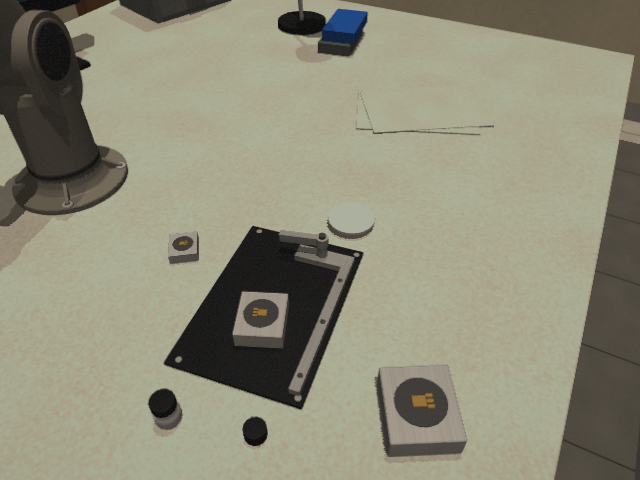

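The top view shows the plate (corners about 296,216; 478,194; 500,321; 310,345) with the middle-sized carrier at (427,261). The keeper pivot is at (322,246) and its tip at (334,290). The large and small carriers lie off the plate, at (441,105) and (376,395). The scene view agrees.

```bash
cat > meas.py <<'E'
from h import *
def quad(pts):  # contour -> 4 lines fitted -> corners
    h=cv2.convexHull(pts.astype(np.float32)); return cv2.boxPoints(cv2.minAreaRect(h))
def rect(P):
    (c,s,a)=cv2.minAreaRect((P[:,:2]*1000).astype(np.float32)); return np.round(c,1),np.round(s,1),round(a,2)
def carrier(f,lo=(0,0),hi=(640,480),thr=110,z=.038):
    g=cv2.cvtColor(f['frame'],cv2.COLOR_BGR2GRAY); m=np.zeros_like(g); m[lo[1]:hi[1],lo[0]:hi[0]]=255
    m&=((g>thr)*255).astype(np.uint8)
    cs=cv2.findContours(m,cv2.RETR_EXTERNAL,cv2.CHAIN_APPROX_NONE)[0]; c=max(cs,key=cv2.contourArea).reshape(-1,2)
    return rect(ray(f,c,z)),c
E
python3 - <<'E'
from meas import *
f=pickle.load(open('top.pkl','rb'))
im=f['frame'];g=cv2.cvtColor(im,cv2.COLOR_BGR2GRAY)
print('carrier',carrier(f,(385,225),(470,300))[0])
m=np.zeros_like(g);m[180:360,285:505]=(g[180:360,285:505]<60)*255
c=max(cv2.findContours(m,cv2.RETR_EXTERNAL,cv2.CHAIN_APPROX_NONE)[0],key=cv2.contourArea).reshape(-1,2)
P=ray(f,c,.008);print('plate',rect(P))
C=cloud(f)
print('depth carrier',C[250,410],C[275,445],'plate',C[320,400],'fence',C[212,370])
for n,px,z in(('pivot',(322,246),.067),('tip',(334.5,291),.062),('mount',(515,214),.022),('jar',(545,283),.05),('dish',(254,248),.017)):print(n,ray(f,[px],z).round(4))
E
```

```text
carrier (array([ 572.8, -134.1]), array([73.5, 83.6]), 24.32)
plate (array([561.9, -86.6]), array([219.2, 318.7]), 9.02)
depth carrier [ 0.58856625 -0.10800539  0.03839122] [ 0.54921149 -0.16564511  0.03539894] plate [ 0.47431278 -0.0960865   0.00666052] fence [ 0.65415925 -0.04229649  0.02017172]
pivot [[0.5876 0.0364 0.067 ]]
tip [[0.5165 0.0145 0.062 ]]
mount [[ 0.6563 -0.2848  0.022 ]]
jar [[ 0.5397 -0.3209  0.05  ]]
dish [[0.5878 0.1527 0.017 ]]
```

send_rows:
  deltas:
    - {"dx": 20, "dy": 31, "dz": 0}
    - {"dx": 42, "dy": 65, "dz": 0}
    - {"dx": 63, "dy": 97, "dz": 0, "rz": -1}
    - {"dx": 84, "dy": 129, "rz": -3}
    - {"dx": 105, "dy": 161, "rz": -5.2}
  jaw: 45
  newtons: 40

```text
$.deltas[0]: bad value
```

send_rows:
  deltas:
    - {"dx": 21, "dy": 32, "dz": -5}
    - {"dx": 42, "dy": 65, "dz": -15}
    - {"dx": 63, "dy": 97, "dz": -30}
    - {"dx": 84, "dy": 129, "dz": -45}
    - {"dx": 105, "dy": 161, "dz": -60}

```text
$.deltas[0]: bad value
```

send_rows:
  deltas:
    - {"dx": 21, "dy": 32, "dz": -5}
    - {"dx": 42, "dy": 65, "dz": -15}
    - {"dx": 63, "dy": 97, "dz": -30}
    - {"dx": 84, "dy": 129, "dz": -45}
    - {"dx": 105, "dy": 161, "dz": -60}

```text
$.deltas[0]: bad value
```

send_rows:
  deltas:
    - {"dx": 20, "dy": 31, "dz": 0, "rx": 0, "ry": 0, "rz": 0}
    - {"dx": 42, "dy": 65, "dz": 0, "rx": 0, "ry": 0, "rz": 0}
    - {"dx": 63, "dy": 97, "dz": 0, "rx": 0, "ry": 0, "rz": -1}
    - {"dx": 84, "dy": 129, "dz": 0, "rx": 0, "ry": 0, "rz": -3}
    - {"dx": 105, "dy": 161, "dz": 0, "rx": 0, "ry": 0, "rz": -5.2}
  jaw: 45
  newtons: 40

```text
clock: 0.52
tcp_pos: [0.2711, -0.4915, 0.2419]
orientation: [-3.132, -0.244, 0.001]
contact_force: [0.7, -0.7, 1.3]
grip_width: 0.0447
gripper_force: 0.0
```

send_rows:
  deltas:
    - {"dx": 21, "dy": 32, "dz": -5, "rx": 0, "ry": 0, "rz": 0}
    - {"dx": 42, "dy": 65, "dz": -15, "rx": 0, "ry": 0, "rz": 0}
    - {"dx": 63, "dy": 97, "dz": -30, "rx": 0, "ry": 0, "rz": 0}
    - {"dx": 84, "dy": 129, "dz": -45, "rx": 0, "ry": 0, "rz": 0}
    - {"dx": 105, "dy": 161, "dz": -60, "rx": 0, "ry": 0, "rz": 0}

```text
clock: 0.93
tcp_pos: [0.3761, -0.3307, 0.1818]
orientation: [3.132, 0.246, 0.0]
contact_force: [0.4, -0.5, 0.3]
grip_width: 0.045
gripper_force: 0.0
```

send_rows:
  deltas:
    - {"dx": 24, "dy": 37, "dz": -15, "rx": 0, "ry": 0, "rz": 0}
    - {"dx": 48, "dy": 74, "dz": -30, "rx": 0, "ry": 0, "rz": 0}
    - {"dx": 72, "dy": 111, "dz": -45, "rx": 0, "ry": 0, "rz": 0}
    - {"dx": 96, "dy": 148, "dz": -60, "rx": 0, "ry": 0, "rz": 0}
    - {"dx": 119, "dy": 184, "dz": -80, "rx": 0, "ry": 0, "rz": 0}

```text
clock: 1.35
tcp_pos: [0.4831, -0.1661, 0.1119]
orientation: [3.132, 0.246, 0.001]
contact_force: [0.7, -1.0, -0.7]
grip_width: 0.045
gripper_force: 0.0
```

send_rows:
  deltas:
    - {"dx": 6, "dy": 10, "dz": -20, "rx": 0, "ry": 0, "rz": 0}
    - {"dx": 12, "dy": 20, "dz": -40, "rx": 0, "ry": 0, "rz": 0}
    - {"dx": 12, "dy": 20, "dz": -60, "rx": 0, "ry": 0, "rz": 0}
    - {"dx": 12, "dy": 20, "dz": -75, "rx": 0, "ry": 0, "rz": 0}
    - {"dx": 12, "dy": 20, "dz": -83, "rx": 0, "ry": 0, "rz": 0}

```text
clock: 1.77
tcp_pos: [0.4929, -0.1471, 0.0271]
orientation: [-3.131, -0.248, 0.005]
contact_force: [-0.4, 0.0, 0.2]
grip_width: 0.0451
gripper_force: 0.0
```

```bash
python3 - <<'E'
from bench import r
import cv2,pickle
f=r.grab_frame('scene');cv2.imwrite('pics/s2.png',f['frame'][180:420,120:440]);o=r.get_obs();print(o['joints'].round(2),o['tcp_pos'],o['contact_force'])
E
```

```text
[ 0.31  0.54 -0.17  2.08  0.17  0.54 -1.4 ] [ 0.49247924 -0.14732303  0.02667489] [1.00705649 0.55627403 0.58001793]
```

View pics/s2.png

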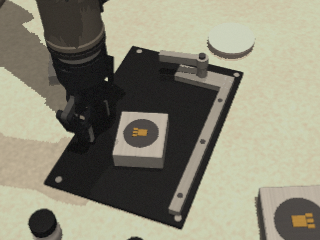

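The crop shows the fingers beside the carrier's near face (carrier at 140,140), low and clear of it. I'm pushing toward the fence now.

send_rows:
  deltas:
    - {"dx": 8, "dy": 1.3, "dz": 0, "rx": 0, "ry": 0, "rz": 0}
    - {"dx": 16, "dy": 2.5, "dz": 0, "rx": 0, "ry": 0, "rz": 0}
    - {"dx": 23, "dy": 3.7, "dz": 0, "rx": 0, "ry": 0, "rz": 0}
    - {"dx": 30, "dy": 4.8, "dz": 0, "rx": 0, "ry": 0, "rz": 0}
    - {"dx": 37, "dy": 5.9, "dz": 0, "rx": 0, "ry": 0, "rz": 0}

```text
clock: 2.23
tcp_pos: [0.5317, -0.1417, 0.0297]
orientation: [3.132, 0.247, -0.0]
contact_force: [-2.3, -0.3, 0.4]
grip_width: 0.0452
gripper_force: 1.2
```

send_rows:
  deltas:
    - {"dx": 5, "dy": 0.8, "dz": 0, "rx": 0, "ry": 0, "rz": 0}
    - {"dx": 10, "dy": 1.6, "dz": 0, "rx": 0, "ry": 0, "rz": 0}
    - {"dx": 15, "dy": 2.4, "dz": 0, "rx": 0, "ry": 0, "rz": 0}
    - {"dx": 20, "dy": 3.2, "dz": 0, "rx": 0, "ry": 0, "rz": 0}
    - {"dx": 25, "dy": 4, "dz": 0, "rx": 0, "ry": 0, "rz": 0}

```text
clock: 2.65
tcp_pos: [0.5561, -0.1384, 0.0292]
orientation: [3.132, 0.245, -0.001]
contact_force: [-3.8, -0.4, 2.6]
grip_width: 0.0449
gripper_force: 2.0
```

```bash
python3 - <<'E'
from bench import r
import cv2,pickle
f=r.grab_frame('top');pickle.dump(dict(f),open('top2.pkl','wb'));cv2.imwrite('pics/t3.png',cv2.resize(f['frame'][180:360,280:520],None,fx=3,fy=3));o=r.get_obs();print(o['tcp_pos'],o['contact_force'])
E
```

```text
[ 0.55770278 -0.13794112  0.02937741] [ 0.37490588  0.04615951 -1.3276116 ]
```

View pics/t3.png

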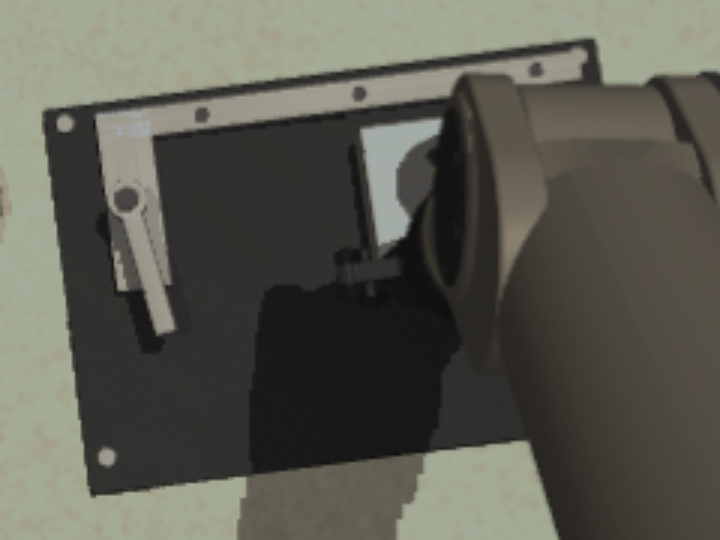

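The carrier is now parallel to the fence, its left edge at about (362,130)–(375,250) in the crop, with roughly 10 mm to go.

send_rows:
  deltas:
    - {"dx": 2.5, "dy": 0.4, "dz": 0, "rx": 0, "ry": 0, "rz": 0}
    - {"dx": 5, "dy": 0.8, "dz": 0, "rx": 0, "ry": 0, "rz": 0}
    - {"dx": 7, "dy": 1.1, "dz": 0, "rx": 0, "ry": 0, "rz": 0}
    - {"dx": 8.5, "dy": 1.3, "dz": 0, "rx": 0, "ry": 0, "rz": 0}
    - {"dx": 10, "dy": 1.6, "dz": 0, "rx": 0, "ry": 0, "rz": 0}

```text
clock: 3.12
tcp_pos: [0.5662, -0.1364, 0.0291]
orientation: [3.132, 0.246, -0.0]
contact_force: [-3.5, -1.0, -0.0]
grip_width: 0.0453
gripper_force: 1.6
```

send_rows:
  deltas:
    - {"dx": 1, "dy": 0.2, "dz": 0, "rx": 0, "ry": 0, "rz": 0}
    - {"dx": 2, "dy": 0.3, "dz": 0, "rx": 0, "ry": 0, "rz": 0}
    - {"dx": 3, "dy": 0.5, "dz": 0, "rx": 0, "ry": 0, "rz": 0}

```text
clock: 3.37
tcp_pos: [0.5691, -0.1358, 0.0292]
orientation: [-3.132, -0.246, 0.0]
contact_force: [-2.0, -1.6, 0.9]
grip_width: 0.0447
gripper_force: 1.3
```

send_rows:
  deltas:
    - {"dx": 1, "dy": 0.2, "dz": 0, "rx": 0, "ry": 0, "rz": 0}
    - {"dx": 2, "dy": 0.3, "dz": 0, "rx": 0, "ry": 0, "rz": 0}

```text
clock: 3.53
tcp_pos: [0.5699, -0.1356, 0.0291]
orientation: [-3.132, -0.246, 0.004]
contact_force: [-8.5, 0.3, 5.9]
grip_width: 0.045
gripper_force: 4.3
```

send_rows:
  deltas:
    - {"dx": 1, "dy": 0.2, "dz": 0, "rx": 0, "ry": 0, "rz": 0}
    - {"dx": 2, "dy": 0.3, "dz": 0, "rx": 0, "ry": 0, "rz": 0}

```text
clock: 3.7
tcp_pos: [0.5699, -0.1356, 0.0288]
orientation: [-3.132, -0.246, 0.011]
contact_force: [-13.7, -1.4, 9.9]
grip_width: 0.0449
gripper_force: 6.6
```

send_rows:
  deltas:
    - {"dx": -10, "dy": -1.6, "dz": 0, "rx": 0, "ry": 0, "rz": 0}
    - {"dx": -28, "dy": -4.5, "dz": 0, "rx": 0, "ry": 0, "rz": 0}
    - {"dx": -28, "dy": -10, "dz": 35, "rx": 0, "ry": 0, "rz": 5}
    - {"dx": -25, "dy": -20, "dz": 70, "rx": 0, "ry": 0, "rz": 12}
    - {"dx": -20, "dy": -30, "dz": 90, "rx": 0, "ry": 0, "rz": 19}

```text
clock: 4.12
tcp_pos: [0.5548, -0.1652, 0.1227]
orientation: [3.043, 0.77, 0.008]
contact_force: [0.5, 0.6, -0.2]
grip_width: 0.0448
gripper_force: 0.0
```

send_rows:
  deltas:
    - {"dx": 15, "dy": -10, "dz": 0, "rx": 0, "ry": 0, "rz": 7}
    - {"dx": 30, "dy": -20, "dz": 0, "rx": 0, "ry": 0, "rz": 14}
    - {"dx": 45, "dy": -30, "dz": 0, "rx": 0, "ry": 0, "rz": 21}
    - {"dx": 60, "dy": -35, "dz": 0, "rx": 0, "ry": 0, "rz": 28}
    - {"dx": 75, "dy": -35, "dz": 0, "rx": 0, "ry": 0, "rz": 35}
  jaw: 30

```text
clock: 4.53
tcp_pos: [0.6295, -0.2023, 0.1197]
orientation: [2.674, 1.645, 0.003]
contact_force: [0.9, 0.9, -0.0]
grip_width: 0.03
gripper_force: 0.0
```

send_rows:
  deltas:
    - {"dx": 0, "dy": 0, "dz": 0, "rx": 0, "ry": 0, "rz": 7}
    - {"dx": 0, "dy": 0, "dz": 0, "rx": 0, "ry": 0, "rz": 14}
    - {"dx": 0, "dy": 0, "dz": 0, "rx": 0, "ry": 0, "rz": 21}
    - {"dx": 0, "dy": 0, "dz": 0, "rx": 0, "ry": 0, "rz": 28}
    - {"dx": 0, "dy": 0, "dz": 0, "rx": 0, "ry": 0, "rz": 35}

```text
clock: 4.95
tcp_pos: [0.6291, -0.2, 0.1196]
orientation: [2.052, 2.376, 0.003]
contact_force: [-0.6, -0.4, -0.3]
grip_width: 0.0303
gripper_force: 0.0
```

```bash
python3 - <<'E'
from meas import *
from bench import r
f=r.grab_frame('scene');pickle.dump(dict(f),open('s4.pkl','wb'));cv2.imwrite('pics/s4.png',cv2.resize(f['frame'][190:430,120:440],None,fx=2,fy=2));o=r.get_obs();print(o['joints'].round(2),o['tcp_pos'],o['orientation'])
E
```

```text
[ 0.6   0.64 -0.56  1.67  0.4   0.95  0.05] [ 0.62897224 -0.20031042  0.11943811] [2.04480088 2.38270642 0.00279547]
```

View pics/s4.png

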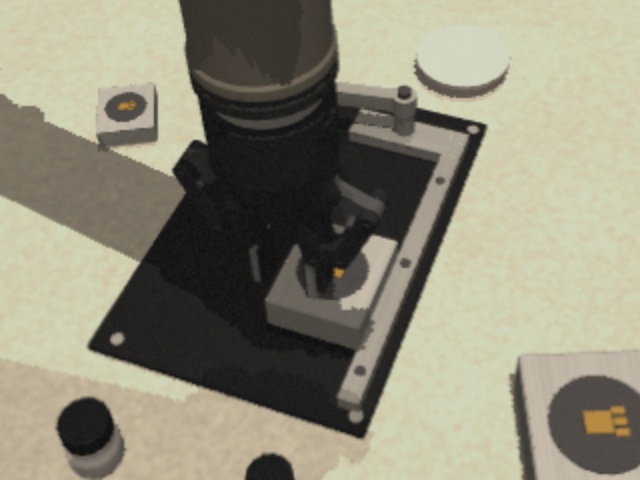

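The crop shows the carrier flat along the fence. Its right face has top corners at about (267,297) and (362,327). I'll get that face's y before descending.

```bash
python3 - <<'E'
from meas import *
f=pickle.load(open('s4.pkl','rb'))
P=ray(f,[(253.5,338.5),(301,353.5),(318,309)],.038)[:,:2]*1000
a=np.radians(9.02);Rm=np.array([[np.cos(a),np.sin(a)],[-np.sin(a),np.cos(a)]])
print(((P-[561.9,-86.6])@Rm.T).round(1))
E
```

```text
[[ 13.7 -97. ]
 [ 88.6 -98.3]
 [ 85.2 -14.5]]
```

send_rows:
  deltas:
    - {"dx": -3, "dy": -2, "dz": -25, "rx": 0, "ry": 0, "rz": 0}
    - {"dx": -3, "dy": -2, "dz": -50, "rx": 0, "ry": 0, "rz": 0}
    - {"dx": -3, "dy": -2, "dz": -72, "rx": 0, "ry": 0, "rz": 0}
    - {"dx": -3, "dy": -2, "dz": -85, "rx": 0, "ry": 0, "rz": 0}
    - {"dx": -3, "dy": -2, "dz": -91, "rx": 0, "ry": 0, "rz": 0}

```text
clock: 5.42
tcp_pos: [0.6244, -0.2019, 0.0263]
orientation: [-2.062, -2.368, 0.001]
contact_force: [0.6, 0.4, -1.1]
grip_width: 0.0297
gripper_force: 0.0
```

send_rows:
  deltas:
    - {"dx": -1, "dy": 6, "dz": 0, "rx": 0, "ry": 0, "rz": 0}
    - {"dx": -2, "dy": 12, "dz": 0, "rx": 0, "ry": 0, "rz": 0}
    - {"dx": -3, "dy": 18, "dz": 0, "rx": 0, "ry": 0, "rz": 0}
    - {"dx": -3.9, "dy": 24, "dz": 0, "rx": 0, "ry": 0, "rz": 0}
    - {"dx": -4.8, "dy": 30, "dz": 0, "rx": 0, "ry": 0, "rz": 0}

```text
clock: 5.83
tcp_pos: [0.6207, -0.1727, 0.0295]
orientation: [2.06, 2.369, -0.001]
contact_force: [-1.0, -4.6, 2.3]
grip_width: 0.0298
gripper_force: 2.5
```

send_rows:
  deltas:
    - {"dx": -1, "dy": 6, "dz": 0, "rx": 0, "ry": 0, "rz": 0}
    - {"dx": -1.9, "dy": 12, "dz": 0, "rx": 0, "ry": 0, "rz": 0}
    - {"dx": -2.9, "dy": 18, "dz": 0, "rx": 0, "ry": 0, "rz": 0}
    - {"dx": -3.8, "dy": 24, "dz": 0, "rx": 0, "ry": 0, "rz": 0}
    - {"dx": -4.8, "dy": 30, "dz": 0, "rx": 0, "ry": 0, "rz": 0}

```text
clock: 6.25
tcp_pos: [0.6159, -0.1436, 0.0294]
orientation: [2.061, 2.368, -0.002]
contact_force: [-0.9, -6.1, 3.5]
grip_width: 0.0301
gripper_force: 2.9
```

send_rows:
  deltas:
    - {"dx": -1, "dy": 6, "dz": 0, "rx": 0, "ry": 0, "rz": 0}
    - {"dx": -1.9, "dy": 12, "dz": 0, "rx": 0, "ry": 0, "rz": 0}
    - {"dx": -2.9, "dy": 18, "dz": 0, "rx": 0, "ry": 0, "rz": 0}
    - {"dx": -3.8, "dy": 24, "dz": 0, "rx": 0, "ry": 0, "rz": 0}
    - {"dx": -4.8, "dy": 30, "dz": 0, "rx": 0, "ry": 0, "rz": 0}

```text
clock: 6.67
tcp_pos: [0.6111, -0.1137, 0.0294]
orientation: [2.061, 2.368, -0.002]
contact_force: [-1.4, -5.8, 4.3]
grip_width: 0.0295
gripper_force: 3.1
```

send_rows:
  deltas:
    - {"dx": -0.8, "dy": 5, "dz": 0, "rx": 0, "ry": 0, "rz": 0}
    - {"dx": -1.6, "dy": 10, "dz": 0, "rx": 0, "ry": 0, "rz": 0}
    - {"dx": -2.4, "dy": 15, "dz": 0, "rx": 0, "ry": 0, "rz": 0}
    - {"dx": -3.2, "dy": 20, "dz": 0, "rx": 0, "ry": 0, "rz": 0}
    - {"dx": -4.1, "dy": 26, "dz": 0, "rx": 0, "ry": 0, "rz": 0}

```text
clock: 7.08
tcp_pos: [0.607, -0.0881, 0.0294]
orientation: [2.061, 2.367, -0.003]
contact_force: [-1.4, -6.4, 5.5]
grip_width: 0.03
gripper_force: 3.3
```

```bash
python3 - <<'E'
from meas import *
from bench import r
f=r.grab_frame('top');pickle.dump(dict(f),open('t5.pkl','wb'));cv2.imwrite('pics/t5.png',cv2.resize(f['frame'][180:360,280:520],None,fx=3,fy=3));o=r.get_obs();print(o['tcp_pos'],o['contact_force'])
E
```

```text
[ 0.60679032 -0.08575782  0.02938674] [-0.43271059 -2.86355089  2.56760364]
```

View pics/t5.png

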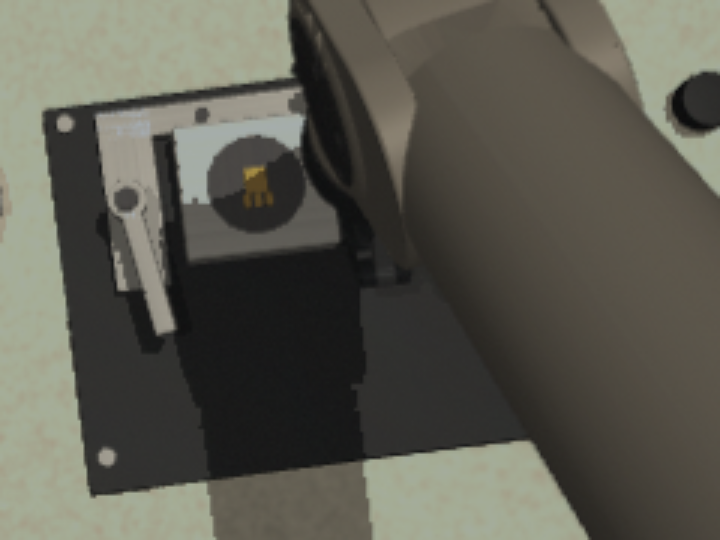

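The carrier slid along the fence squarely: its left edge is at about (178,130)–(188,262) in the crop and the stop's face at about x=160, so roughly 10 mm remain.

send_rows:
  deltas:
    - {"dx": -0.5, "dy": 3, "dz": 0, "rx": 0, "ry": 0, "rz": 0}
    - {"dx": -0.9, "dy": 5.5, "dz": 0, "rx": 0, "ry": 0, "rz": 0}
    - {"dx": -1.2, "dy": 7.5, "dz": 0, "rx": 0, "ry": 0, "rz": 0}
    - {"dx": -1.4, "dy": 9, "dz": 0, "rx": 0, "ry": 0, "rz": 0}
    - {"dx": -1.7, "dy": 10.5, "dz": 0, "rx": 0, "ry": 0, "rz": 0}

```text
clock: 7.55
tcp_pos: [0.6053, -0.0775, 0.0292]
orientation: [2.061, 2.368, -0.002]
contact_force: [0.1, -11.1, 3.6]
grip_width: 0.0302
gripper_force: 6.0
```

send_rows:
  deltas:
    - {"dx": -0.2, "dy": 1, "dz": 0, "rx": 0, "ry": 0, "rz": 0}
    - {"dx": -0.3, "dy": 2, "dz": 0, "rx": 0, "ry": 0, "rz": 0}
    - {"dx": -0.5, "dy": 3, "dz": 0, "rx": 0, "ry": 0, "rz": 0}

```text
clock: 7.8
tcp_pos: [0.6053, -0.0774, 0.0292]
orientation: [2.061, 2.364, -0.005]
contact_force: [1.0, -14.3, 4.3]
grip_width: 0.0303
gripper_force: 7.3
```

Force rises to 14 N with no motion, so it is seated against the stop. Next is a short seating push toward the fence with closed fingers.

send_rows:
  deltas:
    - {"dx": 1.6, "dy": -13, "dz": 0, "rx": 0, "ry": 0, "rz": 0}
    - {"dx": 2, "dy": -16, "dz": 35, "rx": 0, "ry": 0, "rz": 0}
    - {"dx": 0, "dy": -14, "dz": 72, "rx": 0, "ry": 0, "rz": 0}
    - {"dx": -38, "dy": 0, "dz": 72, "rx": 0, "ry": 0, "rz": 0}
    - {"dx": -72, "dy": 20, "dz": 72, "rx": 0, "ry": 0, "rz": 0}
  jaw: 0

```text
clock: 8.22
tcp_pos: [0.5346, -0.0528, 0.1027]
orientation: [2.062, 2.364, 0.008]
contact_force: [-0.7, 1.2, -1.1]
grip_width: 0.0003
gripper_force: 0.0
```

send_rows:
  deltas:
    - {"dx": -4, "dy": 19, "dz": -10, "rx": 0, "ry": 0, "rz": 0}
    - {"dx": -4, "dy": 19, "dz": -40, "rx": 0, "ry": 0, "rz": 0}
    - {"dx": -4, "dy": 19, "dz": -60, "rx": 0, "ry": 0, "rz": 0}
    - {"dx": -4, "dy": 19, "dz": -72, "rx": 0, "ry": 0, "rz": 0}
    - {"dx": -4, "dy": 19, "dz": -72, "rx": 0, "ry": 0, "rz": 0}

```text
clock: 8.63
tcp_pos: [0.5269, -0.033, 0.0263]
orientation: [-2.058, -2.369, 0.002]
contact_force: [-0.1, 0.0, 0.2]
grip_width: 0.0001
gripper_force: 0.0
```

send_rows:
  deltas:
    - {"dx": 4, "dy": 0.6, "dz": 0, "rx": 0, "ry": 0, "rz": 0}
    - {"dx": 8, "dy": 1.3, "dz": 0, "rx": 0, "ry": 0, "rz": 0}
    - {"dx": 11, "dy": 1.7, "dz": 0, "rx": 0, "ry": 0, "rz": 0}
    - {"dx": 14, "dy": 2.2, "dz": 0, "rx": 0, "ry": 0, "rz": 0}
    - {"dx": 17, "dy": 2.7, "dz": 0, "rx": 0, "ry": 0, "rz": 0}

```text
clock: 9.05
tcp_pos: [0.5465, -0.0311, 0.029]
orientation: [2.061, 2.37, 0.002]
contact_force: [-0.6, -0.1, 0.0]
grip_width: -0.0001
gripper_force: 0.0
```

send_rows:
  deltas:
    - {"dx": 2, "dy": 0.3, "dz": 0, "rx": 0, "ry": 0, "rz": 0}
    - {"dx": 4, "dy": 0.6, "dz": 0, "rx": 0, "ry": 0, "rz": 0}
    - {"dx": 5.5, "dy": 0.9, "dz": 0, "rx": 0, "ry": 0, "rz": 0}
    - {"dx": 7, "dy": 1.1, "dz": 0, "rx": 0, "ry": 0, "rz": 0}

```text
clock: 9.38
tcp_pos: [0.5503, -0.0304, 0.0278]
orientation: [-2.06, -2.369, 0.006]
contact_force: [-9.6, -1.5, 6.9]
grip_width: -0.0
gripper_force: 4.6
```

send_rows:
  deltas:
    - {"dx": 1.5, "dy": 0.2, "dz": 0, "rx": 0, "ry": 0, "rz": 0}
    - {"dx": 3, "dy": 0.5, "dz": 0, "rx": 0, "ry": 0, "rz": 0}

```text
clock: 9.55
tcp_pos: [0.5505, -0.0305, 0.0273]
orientation: [-2.058, -2.366, 0.014]
contact_force: [-15.9, -2.3, 12.0]
grip_width: 0.0001
gripper_force: 8.4
```

send_rows:
  deltas:
    - {"dx": -15, "dy": -2, "dz": 0, "rx": 0, "ry": 0, "rz": 0}
    - {"dx": -36, "dy": -5, "dz": 10, "rx": 0, "ry": 0, "rz": 0}
    - {"dx": -36, "dy": -5, "dz": 45, "rx": 0, "ry": 0, "rz": 0}
    - {"dx": -36, "dy": 0, "dz": 85, "rx": 0, "ry": 0, "rz": 0}
    - {"dx": -36, "dy": 30, "dz": 95, "rx": 0, "ry": 0, "rz": 0}

```text
clock: 9.97
tcp_pos: [0.522, -0.0043, 0.1274]
orientation: [2.067, 2.358, 0.002]
contact_force: [1.7, -0.1, 0.2]
grip_width: 0.0001
gripper_force: 0.0
```

send_rows:
  deltas:
    - {"dx": 0, "dy": 25, "dz": 0, "rx": 0, "ry": 0, "rz": 0}
    - {"dx": 0, "dy": 52, "dz": 0, "rx": 0, "ry": 0, "rz": 0}
    - {"dx": 0, "dy": 52, "dz": 0, "rx": 0, "ry": 0, "rz": 0}

```text
clock: 10.22
tcp_pos: [0.5197, 0.059, 0.1245]
orientation: [-2.053, -2.378, -0.007]
contact_force: [0.0, 1.2, 0.5]
grip_width: -0.0002
gripper_force: 0.0
```

```bash
python3 - <<'E'
from meas import *
from bench import r
a=r.grab_frame('top');b=r.grab_frame('scene');pickle.dump((dict(a),dict(b)),open('t6.pkl','wb'))
cv2.imwrite('pics/t6.png',np.hstack([cv2.resize(a['frame'][190:350,285:485],(400,320)),cv2.resize(b['frame'][200:360,220:420],(400,320))]));o=r.get_obs();print(o['tcp_pos'],o['contact_force'])
E
```

```text
[0.51942838 0.05380119 0.12338421] [-0.52266268 -1.21320226 -0.02165547]
```

View pics/t6.png

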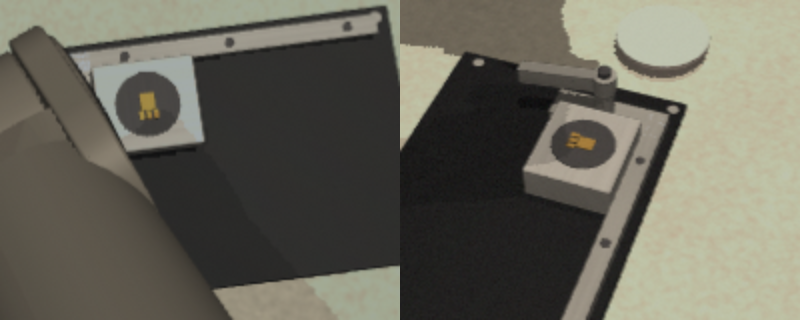

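Both views show the carrier in the corner, square to the fence, with the keeper still in its start pose. I'm checking its right-edge corners in the top view: about (193,57) and (204,142) in the crop.

```bash
python3 - <<'E'
from meas import *
a,b=pickle.load(open('t6.pkl','rb'))
t=np.radians(9.02);Rm=np.array([[np.cos(t),np.sin(t)],[-np.sin(t),np.cos(t)]])
pl=lambda P:((P[:,:2]*1000-[561.9,-86.6])@Rm.T).round(1)
print(pl(ray(a,[(381.5,218.5),(387,261)],.038)))
print('scene: farL,farR,nearR,',pl(ray(b,[(340,260),(322.5,297),(283,282.5),(297.5,252)],.038)))
# gold chip / disc centre
g=a['frame'].astype(int); m=((g[...,2]-g[...,0])>70).astype(np.uint8); m[:190]=0;m[350:]=0
ys,xs=np.nonzero(m[:,285:485]);print('chip top',pl(ray(a,[(xs.mean()+285,ys.mean())],.04)),len(xs))
a0=pickle.load(open('top.pkl','rb'))
g=a0['frame'].astype(int); m=((g[...,2]-g[...,0])>70).astype(np.uint8)
ys,xs=np.nonzero(m[225:300,385:470]);print('chip start',pl(ray(a0,[(xs.mean()+385,ys.mean()+225)],.04)),'carrier start (3.3,-48.6)')
E
```

```text
[[81.4 13.5]
 [ 9.9 14.7]]
scene: farL,farR,nearR, [[86.2 96.4]
 [84.1 10.4]
 [14.  18.3]
 [11.6 90.8]]
chip top [[46.6 57.2]] 76
chip start [[  2.1 -48.6]] carrier start (3.3,-48.6)
```

The chip centre puts the carrier within about 0.5 mm of home. Next comes the keeper: I descend beside the bar and work out the sweep.

send_rows:
  deltas:
    - {"dx": 0, "dy": 0, "dz": -25, "rx": 0, "ry": 0, "rz": 0}
    - {"dx": 0, "dy": 0, "dz": -50, "rx": 0, "ry": 0, "rz": 0}
    - {"dx": 0, "dy": 0, "dz": -64, "rx": 0, "ry": 0, "rz": 0}
    - {"dx": 0, "dy": 0, "dz": -64, "rx": 0, "ry": 0, "rz": 0}

```text
clock: 10.65
tcp_pos: [0.5172, 0.0505, 0.0562]
orientation: [-2.061, -2.367, 0.008]
contact_force: [-0.6, -0.4, 0.6]
grip_width: 0.0
gripper_force: 0.0
```

```bash
python3 - <<'E'
import numpy as np
from bench import r
p=r.get_obs()['tcp_pos']*1000;print(p.round(1),r.get_obs()['joints'].round(2))
t=np.radians(9.02);Rm=np.array([[np.cos(t),-np.sin(t)],[np.sin(t),np.cos(t)]])
for th in(.14,.3,.45,.6,.75,.9,1.05,1.2,1.3,1.4,1.5,1.57):
    s,c=np.sin(th),np.cos(th);q=np.array([45,118])+58*np.array([-c,-s])-(6+14.5*s+11*c)*np.array([s,-c])
    w=Rm@q+[561.9,-86.6];print(th,q.round(1),w.round(1),(w-p[:2]).round(1))
E
```

```text
[517.2  50.5  56.2] [ 0.23  0.55 -0.57  2.03  0.46  0.69 -0.49]
0.14 [-15.1 128.6] [526.8  38.1] [  9.6 -12.4]
0.3 [-16.6 120.7] [526.6  30. ] [  9.4 -20.4]
0.45 [-16.9 112.8] [527.5  22.1] [ 10.3 -28.3]
0.6 [-16.  104.5] [529.7  14.1] [ 12.5 -36.4]
0.75 [-13.8  96. ] [533.3   6. ] [ 16.1 -44.4]
0.9 [-10.   87.6] [538.3  -1.6] [ 21.1 -52.1]
1.05 [-4.7 79.7] [544.7  -8.7] [ 27.5 -59.1]
1.2 [ 2.1 72.5] [552.6 -14.7] [ 35.4 -65.2]
1.3 [ 7.4 68.2] [558.5 -18. ] [ 41.3 -68.5]
1.4 [13.3 64.6] [564.9 -20.7] [ 47.7 -71.2]
1.5 [19.7 61.6] [571.7 -22.6] [ 54.5 -73.1]
1.57 [24.4 60. ] [576.6 -23.5] [ 59.4 -74. ]
```

send_rows:
  deltas:
    - {"dx": 8, "dy": -8, "dz": 1.5, "rx": 0, "ry": 0, "rz": 0}
    - {"dx": 9.6, "dy": -14, "dz": 1.5, "rx": 0, "ry": 0, "rz": 0}
    - {"dx": 9.4, "dy": -20, "dz": 1.5, "rx": 0, "ry": 0, "rz": 0}
    - {"dx": 10.3, "dy": -28, "dz": 1.5, "rx": 0, "ry": 0, "rz": 0}
    - {"dx": 12.5, "dy": -36, "dz": 1.5, "rx": 0, "ry": 0, "rz": 0}

```text
clock: 11.07
tcp_pos: [0.5323, 0.0159, 0.0615]
orientation: [2.061, 2.37, 0.002]
contact_force: [-0.4, 1.2, 0.3]
grip_width: -0.0002
gripper_force: 0.7
```

send_rows:
  deltas:
    - {"dx": 3.6, "dy": -8, "dz": 0, "rx": 0, "ry": 0, "rz": 0}
    - {"dx": 8.6, "dy": -16, "dz": 0, "rx": 0, "ry": 0, "rz": 0}
    - {"dx": 15, "dy": -23, "dz": 0, "rx": 0, "ry": 0, "rz": 0}
    - {"dx": 23, "dy": -29, "dz": 0, "rx": 0, "ry": 0, "rz": 0}
    - {"dx": 29, "dy": -32, "dz": 0, "rx": 0, "ry": 0, "rz": 0}

```text
clock: 11.48
tcp_pos: [0.5618, -0.0169, 0.0605]
orientation: [2.063, 2.369, -0.001]
contact_force: [-1.3, 0.9, -0.4]
grip_width: 0.0002
gripper_force: 0.6
```

send_rows:
  deltas:
    - {"dx": 5, "dy": -2, "dz": 0, "rx": 0, "ry": 0, "rz": 0}
    - {"dx": 9, "dy": -3.5, "dz": 0, "rx": 0, "ry": 0, "rz": 0}
    - {"dx": 13, "dy": -4.5, "dz": 0, "rx": 0, "ry": 0, "rz": 0}
    - {"dx": 16, "dy": -5, "dz": 0, "rx": 0, "ry": 0, "rz": 0}

```text
clock: 11.82
tcp_pos: [0.5772, -0.0203, 0.0606]
orientation: [-2.061, -2.371, 0.0]
contact_force: [-1.1, -0.4, -0.7]
grip_width: 0.0002
gripper_force: 0.5
```

Nearly there; I'll creep forward until the end stop resists.

send_rows:
  deltas:
    - {"dx": 1, "dy": 0.2, "dz": 0, "rx": 0, "ry": 0, "rz": 0}
    - {"dx": 2, "dy": 0.3, "dz": 0, "rx": 0, "ry": 0, "rz": 0}
    - {"dx": 2, "dy": 0.3, "dz": 0, "rx": 0, "ry": 0, "rz": 0}

```text
clock: 12.07
tcp_pos: [0.5783, -0.0203, 0.0605]
orientation: [-2.061, -2.371, 0.002]
contact_force: [-3.0, -0.8, 0.3]
grip_width: 0.0002
gripper_force: 1.3
```

send_rows:
  deltas:
    - {"dx": 1, "dy": 0.2, "dz": 0, "rx": 0, "ry": 0, "rz": 0}
    - {"dx": 2, "dy": 0.3, "dz": 0, "rx": 0, "ry": 0, "rz": 0}
    - {"dx": 2, "dy": 0.3, "dz": 0, "rx": 0, "ry": 0, "rz": 0}

```text
clock: 12.32
tcp_pos: [0.5786, -0.0202, 0.0603]
orientation: [-2.059, -2.369, 0.007]
contact_force: [-7.7, -2.0, 5.3]
grip_width: -0.0002
gripper_force: 4.2
```

The end stop is reached: force rises with no motion. I'm backing off and clearing the view.

send_rows:
  deltas:
    - {"dx": -6, "dy": -1, "dz": 0, "rx": 0, "ry": 0, "rz": 0}
    - {"dx": -20, "dy": -3, "dz": 5, "rx": 0, "ry": 0, "rz": 0}
    - {"dx": -40, "dy": -6, "dz": 25, "rx": 0, "ry": 0, "rz": 0}
    - {"dx": -50, "dy": -10, "dz": 60, "rx": 0, "ry": 0, "rz": 0}
    - {"dx": -60, "dy": -30, "dz": 95, "rx": 0, "ry": 0, "rz": 0}

```text
clock: 12.73
tcp_pos: [0.5198, -0.0464, 0.1563]
orientation: [-2.053, -2.375, -0.002]
contact_force: [1.6, -0.8, 0.7]
grip_width: -0.0002
gripper_force: 0.0
```

send_rows:
  deltas:
    - {"dx": -10, "dy": -35, "dz": 15, "rx": 0, "ry": 0, "rz": 0}
    - {"dx": -20, "dy": -70, "dz": 30, "rx": 0, "ry": 0, "rz": 0}
    - {"dx": -30, "dy": -105, "dz": 45, "rx": 0, "ry": 0, "rz": 0}
    - {"dx": -40, "dy": -140, "dz": 50, "rx": 0, "ry": 0, "rz": 0}
    - {"dx": -50, "dy": -175, "dz": 50, "rx": 0, "ry": 0, "rz": 0}

```text
clock: 13.15
tcp_pos: [0.4718, -0.2269, 0.2081]
orientation: [2.057, 2.367, 0.002]
contact_force: [1.0, 0.4, -0.2]
grip_width: -0.0002
gripper_force: 0.0
```

```bash
python3 - <<'E'
from meas import *
from bench import r
a=r.grab_frame('top');b=r.grab_frame('scene');pickle.dump((dict(a),dict(b)),open('t7.pkl','wb'))
cv2.imwrite('pics/t7.png',np.hstack([cv2.resize(a['frame'][190:350,285:485],(400,320)),cv2.resize(b['frame'][200:360,220:420],(400,320))]))
t=np.radians(9.02);Rm=np.array([[np.cos(t),np.sin(t)],[-np.sin(t),np.cos(t)]])
o=r.get_obs();print(o['tcp_pos'],o['contact_force'])
E
```

```text
[ 0.46894828 -0.23212926  0.20605299] [ 0.01038267  0.8148392  -1.00966253]
```

View pics/t7.png

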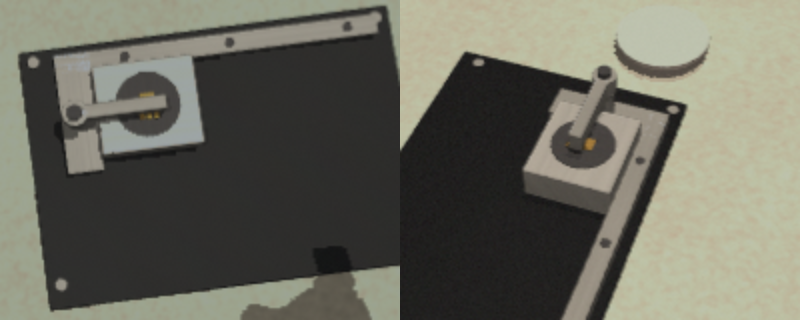

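The picture shows the keeper lying over the carrier (hub 75,113; tip 166,101) and the carrier tight in the corner. One numeric check before handing in.

```bash
python3 - <<'E'
from meas import *
a,b=pickle.load(open('t7.pkl','rb'))
t=np.radians(9.02);Rm=np.array([[np.cos(t),np.sin(t)],[-np.sin(t),np.cos(t)]])
pl=lambda P:((P[:,:2]*1000-[561.9,-86.6])@Rm.T).round(1)
k=lambda x,y:(285+x/2,190+y/2)
print('keeper edges',pl(ray(a,[k(88,105.5),k(165,96),k(90,118),k(167,108)],.062)))
print('carrier corners',pl(ray(a,[k(94,68),k(193,57),k(204,142),k(104,156)],.038)))
E
```

```text
keeper edges [[ 49.1 105.6]
 [ 48.7  43. ]
 [ 38.9 105.3]
 [ 38.8  42.8]]
carrier corners [[83.  96.3]
 [81.4 13.5]
 [ 9.9 14.7]
 [ 9.1 97.8]]
```

```bash
python3 -c "
from bench import r
print(r.hand_in())"
```

```text
the job is handed in; nothing more can be done
None
```

The carrier is snug and square in the corner, within about 0.5 mm of home by its chip, the keeper is over it at its end stop, the small items were left alone, and the job is handed in; no verdict came back.

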